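# Turn the cheese knife round in its rack

### The arm

A 6-joint arm with a two-finger parallel gripper is mounted at the origin on the work surface. World frame = base frame: x ahead of the robot, y to its left, z up, the work surface at z = 0. Lengths are in m, angles in rad, forces in N, time in s.
With the tool pointing down it reaches from about 0.25 to 0.725 m from the base axis. Payload 9.7 kg.
Tool frame: the origin (TCP) lies on the centre line of the jaws, within the pads' length; the fingertips stand 22 mm ahead of it and the grasp point (between the pads) lies 3 mm ahead of it; x points along the fingers, y is the direction in which the jaws open and shut, and the axes are right-handed (so a half turn about x gives the same grasp; the last joint's range is limited). The gripper opens to 85 mm and grips with 20 to 120 N. Pads are 22 mm wide; open, the fingers measure 114 mm over their backs; the gripper's body (76 mm by 85 mm) begins 54 mm behind the grasp point. The pads swing forward as they close: fully open they stand 13 mm farther back than shut.
Start: joints at [-1.101, 0.087, 0.176, 1.66, 0, 1.571], TCP at [0.249, -0.49, 0.222] pointing down, gripper open.
Joint ranges: [-3.13, 3.13], [-0.85, 1.81], [-1.15, 1.24], [-2.2, 2.28], [-1.44, 1.52], [-3.14, 3.14]. Speed limits (rad/s): [2.22, 2.22, 2.57, 3.14, 3.14, 3.14].

### API

Orientations are given as a 3x3 rotation matrix whose columns are the frame's x, y, z axes.
In Python, from rig import observe, eyes, manip gives the robot as it stands.
- The arm moves only by the tool apply_moves, never from a script. Its argument "steps" is a list of rows, each a list of 5 numbers: the finger opening in cm, from 0 to 8.54, then the shift along the world's x, y, z in cm, then the turn about the world's z in degrees. In form: [[jaw, x, y, z, roll], ...]. A call has 1 to 5 rows; each row shifts and turns the commanded pose from where the row before left it; what a row does not reach is not made up. A row lasts 1/10 s, in which the tool goes at most 50 mm and 8.59 degrees, less where a joint would pass 70% of its speed; a pose out of reach is approached as far as the arm can. A call with a gripper value outside its range is refused whole. The fingers move at their own pace and stop on an object; "newtons" is the grip in N (left out, the last holds). Time passes only in rows, so rows that do not move let the fingers close. It gives the time, the measured TCP pose, the force and the opening at its end, in the units of the state.
- observe(): the state, without advancing time (a new reading comes with each control period).
- eyes.grab_frame(name): name is "scene" or "top" or "wrist"; returns a dict with "image" (420x560x3 uint8, red, green, blue), "camera_matrix" (3x3 intrinsics, pixels), "R" (3x3) and "t" (3): a world point X has camera coordinates R X + t. Camera axes: x right, y down, z forward; pixel columns grow to the right and rows downward; lengths in m; the calibration is good to about 2 mm. A picture is of the moment at which its call begins. There is no depth.
- manip.close_job(): hands the job in, once; it reports no verdict.
The state is a dict: "clock": time; "joint_positions": joint angles; "joint_velocities": joint speeds; "effort": joint torques, N m; "tcp_pos": TCP position; "orientation": TCP orientation; "ft_force": force on the tool from outside, world axes, zero at the start; "moment": the same for the moment, N m; "finger_gap": finger opening in m.
Only numpy, scipy, OpenCV 4.12 (cv2) and the standard library are available. Lean on these libraries where they do the work, as an engineer would, in place of code of your own. Each camera call takes 0.05 s, during which the arm holds its last target.

### The job

One of the two cheese knives in the wooden rack was put back the wrong way round, with its blade sticking out towards the robot. Lift it out, lay it flat on the cutting board and let go, then take a fresh grip and put it back in its empty pocket of the rack the right way round, lying flat and straight with the whole blade inside the pocket and the handle sticking out, and let go. Leave the other knife as it is.

Things in the scene. Friction and masses are not known exactly. Their poses are not given: they have to be found in the camera images.
- knife: Loose cheese knife (about 180 g) lying the wrong way round, handle in a pocket, blade outside. Flat underside. Along its x: wooden handle -115 to -5 mm (26 wide, 20 high), steel neck -5 to 35 (16 wide, 16 high), flat round-ended steel blade 35 to 115 (44 wide, 4 thick, level with the underside). Origin: mid-length on the underside, near the balance point; x to the blade tip, z up.
- knife_tip (a point): Tip of that knife's blade, on the underside, 115 mm from the knife's origin along its x.
- spare: The other cheese knife, same shape and axes, lying the right way round in the other pocket (blade inside, handle out). Leave it.
- rack: Fixed wooden rack. Origin: centre of underside; x from open front to back, z up. Base plate 280 (x) by 230 mm, 12 thick; knives lie on it. At the back two open-topped pockets, centred at y=+50 and -50, each 80 wide inside, from the mouth at x=20 to the back wall at x=130; walls 25 high above the plate. A knife in its proper place has its origin at x=0, blade tip at x=115.
- board: Fixed pale wooden cutting board, empty, beside the rack (left or right of it); 240 (x) by 300 mm (y), 20 mm thick. Origin: centre of its underside; z up.
Mind the look-alikes: they are no part of the job. What is shaped like the knife but pink is not meant.

How it is judged:
On the way:
1. the knife lies flat on the cutting board, let go (x of knife in the frame of board between -0.1 and 0.1 m and y of knife in the frame of board between -0.13 and 0.13 m and z of knife in the frame of board between 0.015 and 0.026 m and z of knife_tip in the frame of board between 0.012 and 0.028 m and angle between knife's own z axis and vertical below 0.1 rad and contact force between knife and the fingers below 0.1 N and linear speed of knife below 0.02 m/s and angular speed of knife below 0.2 rad/s), for 0.2 s.
At the end, for the whole second after the job is handed in: The knife lies flat (within 6 degrees) on the rack's base plate, released and at rest, blade in a pocket: tip 85 to 135 mm from the rack's origin along the rack's x, that is within 30 mm of its proper place, knife straight to within 12 degrees, handle out towards the front (x of knife_tip in the frame of rack between 0.085 and 0.135 m and z of knife_tip in the frame of rack between 0.006 and 0.019 m and z of knife in the frame of rack between 0.006 and 0.019 m and ((y of knife_tip in the frame of rack between -0.085 and -0.015 m and y of knife in the frame of rack between -0.09 and -0.01 m) or (y of knife_tip in the frame of rack between 0.015 and 0.085 m and y of knife in the frame of rack between 0.01 and 0.09 m)) and angle between the x axis of knife and the x axis of rack, either way round below 0.21 rad and angle between knife's own z axis and vertical below 0.1 rad and contact force between knife and the fingers below 0.1 N and linear speed of knife below 0.02 m/s and angular speed of knife below 0.2 rad/s); the robot touches nothing.
It fails at once if the other knife is moved by more than 20 mm (distance of spare from where it was at the start of the episode above 0.02 m).
It also fails if it takes over 54 s, if anything falls off the work surface, if the arm or the gripper's body presses on something with over 40 N, if the wrist force passes 120 N, or if a joint passes its speed limit or range.

## Working session

There is one attempt and no reset: what is moved stays moved. The work goes in short steps, Python scripts to look and compute and a tool call to move; the robot and the scene stay as the last step left them, time stands still between calls to the robot, and variables do not carry over. Pictures are saved under pics/ and viewed, and the job is handed in when it is done.

Besides the shell and the picture viewer there is one more tool, called in YAML: its name, and indented under it one key for each argument. apply_moves: Moves the arm, as the interface text tells. Its arguments: {"type":"object","properties":{"steps":{"type":"array","items":{"type":"array","items":{"type":"number"}}},"newtons":{"type":"number"}},"required":["steps"]}

```bash
mkdir -p pics; ls; cat > h.py <<'E'
import numpy as np, cv2, pickle
def save(n,tag):
    from rig import eyes
    f=eyes.grab_frame(n); cv2.imwrite(f'pics/{tag}.png',cv2.cvtColor(f['image'],cv2.COLOR_RGB2BGR)); pickle.dump(f,open(f'pics/{tag}.pkl','wb')); return f
def load(tag): return pickle.load(open(f'pics/{tag}.pkl','rb'))
def ray(f,u,v,z):
    K,R,t=[np.array(f[k]) for k in('camera_matrix','R','t')]
    d=R.T@np.linalg.inv(K)@np.array([u,v,1.]); c=-R.T@t
    return c+d*(z-c[2])/d[2]
def proj(f,X):
    K,R,t=[np.array(f[k]) for k in('camera_matrix','R','t')]
    p=K@(R@np.array(X)+t); return p[:2]/p[2]
E
python3 - <<'E'
from h import *
from rig import observe
save('top','top0');save('scene','scene0')
s=observe()
for k,v in s.items(): print(k,np.round(v,3).tolist())
E
```

```text
pics
clock 0.1
joint_positions [-1.101, 0.087, 0.175, 1.66, -0.0, 1.571]
joint_velocities [-0.001, -0.001, 0.002, 0.0, 0.001, -0.002]
effort [-0.0, -52.156, 46.565, 0.016, 0.0, 0.0]
tcp_pos [0.249, -0.49, 0.222]
orientation [[-0.001, 0.453, -0.892], [0.001, -0.892, -0.453], [-1.0, -0.001, 0.0]]
ft_force [0.176, -0.383, 0.11]
moment [0.002, 0.021, 0.017]
finger_gap 0.085
```

View pics/top0.png

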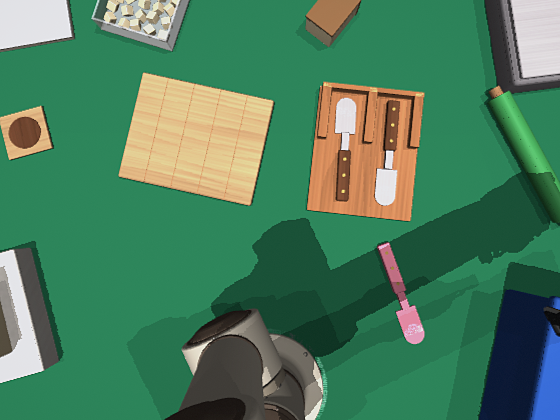

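View pics/scene0.png

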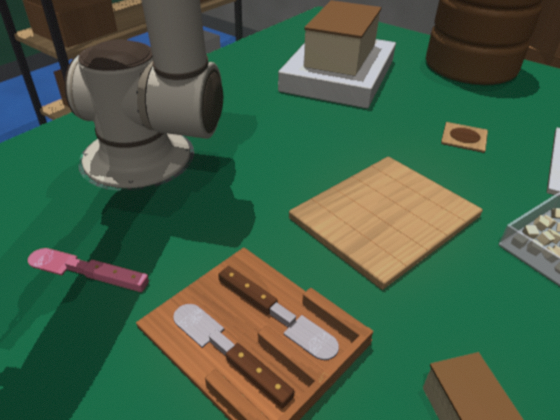

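Three knife shapes show in the top view:
- (345,150): blade in the pocket, so this is the spare.
- (388,150): handle in the pocket and blade towards the robot, so this is the knife meant.
- (402,290): pink, the look-alike.

Next I enlarge the crop to confirm and measure by colour masks.

```bash
python3 - <<'E'
from h import *
f=load('top0'); im=f['image']
c=im[70:230,290:440]; cv2.imwrite('pics/crop0.png',cv2.cvtColor(cv2.resize(c,None,fx=3.7,fy=3.7,interpolation=cv2.INTER_CUBIC),cv2.COLOR_RGB2BGR))
hsv=cv2.cvtColor(im,cv2.COLOR_RGB2HSV)
for p in [(386,190),(393,120),(330,170),(200,140),(270,140),(388,160)]: print(p,im[p[1],p[0]],hsv[p[1],p[0]])
def comps(m,name,z):
    n,l,s,c=cv2.connectedComponentsWithStats(m.astype(np.uint8))
    for i in range(1,n):
        if s[i,4]>150 and 60<s[i,0]+s[i,2]/2 :
            cnt=max(cv2.findContours((l==i).astype(np.uint8),0,1)[0],key=cv2.contourArea)
            r=cv2.minAreaRect(cnt); b=cv2.boxPoints(r)
            print(name,s[i],np.round(b,1).tolist()); 
            print('   ',[np.round(ray(f,u,v,z)[:2],3).tolist() for u,v in b])
wood=(hsv[...,0]<25)&(hsv[...,1]>60)&(hsv[...,2]>60)
wood[:60]=0; wood[230:]=0
sub=wood.copy(); sub[:,300:]=0; sub[:,:100]=0
comps(sub,'board',0.02)
sub=wood.copy(); sub[:,:300]=0; sub[:,430:]=0
comps(cv2.morphologyEx(sub.astype(np.uint8),cv2.MORPH_CLOSE,np.ones((5,5)))>0,'rack',0.012)
steel=(hsv[...,1]<50)&(hsv[...,2]>130); steel[:60]=0; steel[230:]=0; steel[:,:300]=0; steel[:,430:]=0
comps(steel,'steel',0.016)
dark=(hsv[...,2]<115)&(hsv[...,0]<25); dark[:85]=0; dark[230:]=0; dark[:,:328]=0; dark[:,408:]=0
comps(dark,'handle',0.032)
print('cam',-np.array(f['R']).T@np.array(f['t']))
E
```

```text
(386, 190) [230 231 234] [113   4 234]
(393, 120) [125  79  54] [ 11 145 125]
(330, 170) [204 134  87] [ 12 146 204]
(200, 140) [227 181 131] [ 16 108 227]
(270, 140) [ 45 134  91] [ 76 169 134]
(388, 160) [230 226 230] [150   4 230]
board [  119    73   155   133 14453] [[117.80000305175781, 176.1999969482422], [141.1999969482422, 70.9000015258789], [274.1000061035156, 100.5], [250.6999969482422, 205.6999969482422]]
    [[0.454, 0.342], [0.69, 0.3], [0.63, 0.003], [0.396, 0.048]]
rack [  307    82   117   139 11822] [[306.20001220703125, 209.8000030517578], [320.0, 81.0], [424.29998779296875, 92.19999694824219], [410.3999938964844, 221.0]]
    [[0.391, -0.073], [0.679, -0.098], [0.659, -0.331], [0.372, -0.303]]
steel [335  98  21  52 791] [[335.0, 98.0], [355.0, 98.0], [355.0, 149.0], [335.0, 149.0]]
    [[0.64, -0.132], [0.641, -0.176], [0.527, -0.178], [0.526, -0.134]]
steel [375 150  22  56 824] [[373.70001220703125, 204.3000030517578], [377.8999938964844, 149.1999969482422], [398.0, 150.8000030517578], [393.79998779296875, 205.8000030517578]]
    [[0.406, -0.221], [0.528, -0.228], [0.526, -0.273], [0.404, -0.265]]
handle [331  87  41  57 256] [[330.6000061035156, 87.0999984741211], [367.6000061035156, 84.9000015258789], [371.1000061035156, 142.89999389648438], [334.0, 145.10000610351562]]
    [[0.659, -0.12], [0.666, -0.2], [0.538, -0.21], [0.532, -0.129]]
handle [383 100  13  69 281] [[383.0, 100.0], [395.0, 100.0], [395.0, 168.0], [383.0, 168.0]]
    [[0.633, -0.234], [0.634, -0.26], [0.485, -0.262], [0.484, -0.236]]
handle [336 146  15  55 250] [[335.1000061035156, 199.89999389648438], [337.8999938964844, 145.89999389648438], [350.70001220703125, 146.60000610351562], [347.79998779296875, 200.60000610351562]]
    [[0.413, -0.134], [0.53, -0.138], [0.529, -0.166], [0.412, -0.161]]
cam [ 0.35438561 -0.02264409  0.89069287]
```

View pics/crop0.png

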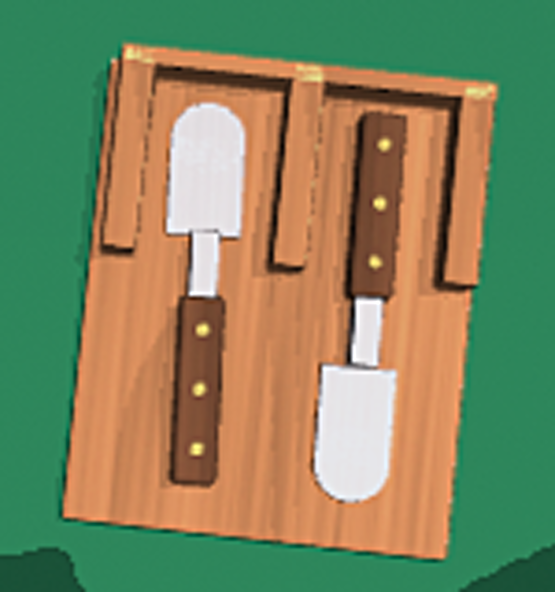

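The crop confirms it. The right-hand knife's handle lies in the pocket at crop (380,205) and its blade tip points towards the robot at (353,500). The left one is the spare. I turn these keypoints into poses.

```bash
python3 - <<'E'
from h import *
f=load('top0')
C=lambda x,y,z: ray(f,290+(x)/3.7-.36,70+(y)/3.7-.36,z)[:2]
fl,fr=C(63,518,.012),C(445,558,.012); bl,br=C(124,44,.037),C(497,86,.037)
print('front',fl,fr,np.linalg.norm(fl-fr),'back',bl,br,np.linalg.norm(bl-br),'depth',np.linalg.norm((fl+fr-bl-br)/2))
yx=(fl-fr)+(bl-br); yaw=np.arctan2(-yx[0],yx[1]); d=(bl+br-fl-fr); yaw2=np.arctan2(d[1],d[0])
o=(fl+fr+bl+br)/4
print('rack',o,np.degrees([yaw,yaw2]))
def inr(p,y=(yaw+yaw2)/2): 
    return np.array([[np.cos(y),np.sin(y)],[-np.sin(y),np.cos(y)]])@(p-o)
for n,pts in dict(knife=[C(383,115,.032),C(369,297,.032),C(358,365,.016),C(353,500,.016)],spare=[C(193,483,.032),C(203,297,.032),C(204,235,.016),C(208,103,.016)]).items():
    p=np.array(pts); m=(p[0]+p[3])/2; v=p[3]-p[0]
    print(n,p.round(3).tolist(),'len',np.linalg.norm(v),'mid',m,'yaw',np.degrees(np.arctan2(v[1],v[0])),'inrack',inr(m))
# board corners
b=np.array([[119,176.2],[143.5,73],[274,100.5],[250.5,205]])
print([ray(f,u,v,.02)[:2].round(3) for u,v in b])
E
```

```text
front [ 0.3910358  -0.07458294] [ 0.37299364 -0.30175014] 0.22788255587684797 back [ 0.66916338 -0.10263177] [ 0.64935645 -0.32126582] 0.21952941115458488 depth 0.27826335446556627
rack [ 0.52063732 -0.20005767] [-4.85284623 -4.9028625 ]
knife [[0.632, -0.256], [0.524, -0.249], [0.486, -0.248], [0.406, -0.246]] len 0.22656231809016728 mid [ 0.51902314 -0.25098569] yaw 177.34439864856972 inrack [ 0.00272217 -0.05088083]
spare [[0.412, -0.149], [0.522, -0.152], [0.562, -0.155], [0.642, -0.156]] len 0.22977371925303744 mid [ 0.5273206  -0.15212109] yaw -1.7794714147628088 inrack [0.00258295 0.04833125]
[array([0.454, 0.339]), array([0.685, 0.295]), array([0.63 , 0.003]), array([0.398, 0.049])]
```

Measurements agree with the given sizes:

| Item | Position (world, m) | Yaw |
|---|---|---|
| knife | (0.519, -0.251), length 0.227 vs 0.230 | 177° |
| rack | (0.521, -0.200) | -4.9° |
| board centre | (0.542, 0.171) | -11° |

The knife sits at rack (3, -51) mm, which fits. I will grip the neck at (0.504, -0.250), outside the pocket mouth, so I move above it.

apply_moves:
  steps:
    - [5, 5, 4.8, 0, -7.5]
    - [5, 5, 4.8, 0, -7.5]
    - [5, 5, 4.8, 0, -7.5]
    - [5, 5, 4.8, 0, -7]
    - [5, 5, 4.8, 0, 0]
  newtons: 60

```text
clock: 0.6
tcp_pos: [0.4289, -0.3171, 0.2222]
orientation: [[-0.0, -0.044, -0.999], [0.0, -0.999, 0.044], [-1.0, -0.0, 0.0]]
ft_force: [0.6, -1.6, -0.2]
finger_gap: 0.0499
```

```bash
python3 - <<'E'
from h import *
from rig import observe
s=observe();print(s['clock'],s['tcp_pos'],s['joint_positions'],s['finger_gap'],np.round(s['orientation'],3).tolist())
E
```

```text
0.6 [ 0.42891843 -0.31712485  0.22218272] [-6.36637573e-01  4.71054296e-02  1.33534225e-01  1.65746891e+00
 -3.38602712e-05  2.54929399e+00] 0.04985381093927502 [[-0.0, -0.044, -0.999], [0.0, -0.999, 0.044], [-1.0, -0.0, 0.0]]
```

apply_moves:
  steps:
    - [4.5, 3, 2.7, -2, -0.2]
    - [4.5, 3, 2.7, -3, 0]
    - [4.5, 1.5, 1.3, -4, 0]
    - [4.5, 0, 0, -2, 0]
    - [4.5, 0, 0, 0, 0]

```text
clock: 1.1
tcp_pos: [0.5014, -0.2503, 0.1088]
orientation: [[-0.006, -0.042, -0.999], [0.003, -0.999, 0.042], [-1.0, -0.003, 0.006]]
ft_force: [0.4, 0.3, 0.0]
finger_gap: 0.045
```

```bash
python3 - <<'E'
from h import *
from rig import observe
s=observe();print(s['clock'],s['tcp_pos'],s['finger_gap'],np.round(s['orientation'],3).tolist())
save('wrist','w1')
E
```

```text
1.1 [ 0.50138728 -0.2503422   0.10876262] 0.04496165128561114 [[-0.006, -0.042, -0.999], [0.003, -0.999, 0.042], [-1.0, -0.003, 0.006]]
```

View pics/w1.png

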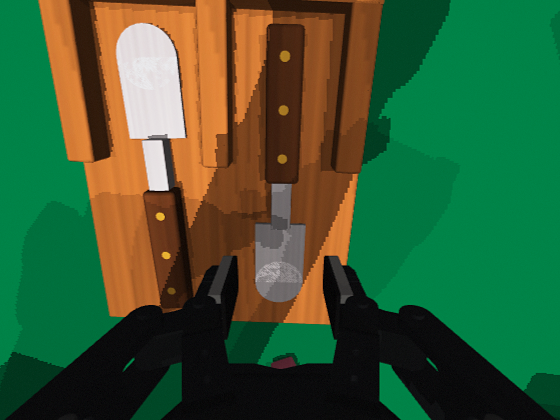

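The knife's neck (281,205) is centred on the jaws, which show at columns 235 and 330. I check the neck position from this view before descending.

```bash
python3 - <<'E'
from h import *
f=load('w1')
for u,v,z in [(281,184,.028),(281,224,.028),(279,302,.016),(285,24,.032)]: print(ray(f,u,v,z).round(4))
E
```

```text
[ 0.5249 -0.2528  0.028 ]
[ 0.4908 -0.2513  0.028 ]
[ 0.4058 -0.2459  0.016 ]
[ 0.6344 -0.26    0.032 ]
```

apply_moves:
  steps:
    - [4.5, 0.2, 0, -2, 0]
    - [4.5, 0, 0, -2, 0]
    - [4.5, 0, 0, -1, 0]
    - [4.5, 0, 0, 0, 0]

```text
clock: 1.55
tcp_pos: [0.5043, -0.2522, 0.0626]
orientation: [[-0.001, -0.044, -0.999], [0.0, -0.999, 0.044], [-1.0, -0.0, 0.001]]
ft_force: [0.2, -0.1, -0.1]
finger_gap: 0.0455
```

Neck centre from the wrist view is (0.507, -0.252), and the TCP is within 3 mm of it. I descend and grip.

apply_moves:
  steps:
    - [4.5, 0.2, 0, -1.3, 0]
    - [4.5, 0, 0, -1.3, 0]
    - [4.5, 0, 0, 0, 0]
    - [1, 0, 0, 0, 0]
    - [1, 0, 0, 0, 0]

```text
clock: 2.05
tcp_pos: [0.507, -0.252, 0.037]
orientation: [[0.0, -0.043, -0.999], [-0.0, -0.999, 0.043], [-1.0, 0.0, -0.0]]
ft_force: [-0.3, -0.7, -0.8]
finger_gap: 0.0166
```

apply_moves:
  steps:
    - [1, 0, 0, 0, 0]
    - [1, 0, 0, 0, 0]
    - [1, 0, 0, 0, 0]

```text
clock: 2.35
tcp_pos: [0.5069, -0.252, 0.0368]
orientation: [[0.0, -0.043, -0.999], [-0.0, -0.999, 0.043], [-1.0, 0.0, -0.0]]
ft_force: [0.1, 0.6, 0.5]
finger_gap: 0.0101
```

The gap is 10 mm, so the jaws closed on nothing (the neck is 16 mm wide). I look again.

```bash
python3 - <<'E'
from h import *
save('wrist','w2');f=save('scene','s2')
cv2.imwrite('pics/s2c.png',cv2.cvtColor(cv2.resize(f['image'][220:420,100:380],None,fx=2.7,fy=2.7,interpolation=2),cv2.COLOR_RGB2BGR))
E
```

```text
(no output)
```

View pics/w2.png

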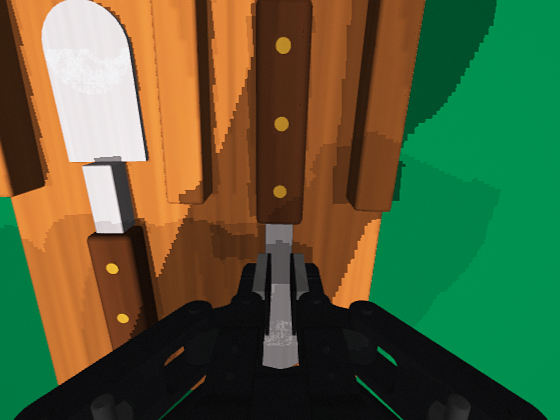

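View pics/s2c.png

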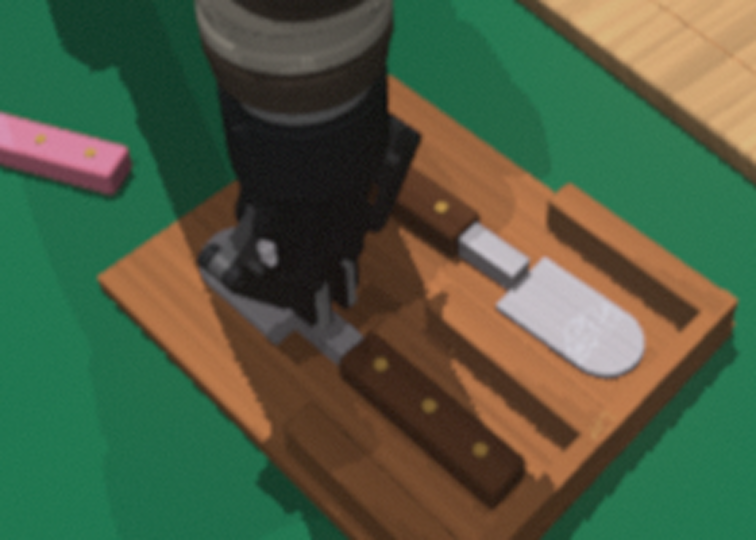

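The pads straddle the neck, but the reading equals the commanded 1 cm. I command a full close to see whether the jaws are stopped on the neck.

apply_moves:
  steps:
    - [0, 0, 0, 0, 0]
    - [0, 0, 0, 0, 0]
    - [0, 0, 0, 0, 0]

```text
clock: 2.75
tcp_pos: [0.5068, -0.2519, 0.0366]
orientation: [[0.0, -0.043, -0.999], [-0.0, -0.999, 0.043], [-1.0, 0.0, -0.0]]
ft_force: [0.1, -0.3, 1.0]
finger_gap: -0.0001
```

```bash
python3 - <<'E'
from h import *
f=save('wrist','w3')
cv2.imwrite('pics/w3c.png',cv2.cvtColor(cv2.resize(f['image'][180:400,160:400],None,fx=2.7,fy=2.7,interpolation=2),cv2.COLOR_RGB2BGR))
f=save('scene','s3')
cv2.imwrite('pics/s3c.png',cv2.cvtColor(cv2.resize(f['image'][270:370,160:280],None,fx=5.5,fy=5.5,interpolation=2),cv2.COLOR_RGB2BGR))
E
```

```text
(no output)
```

View pics/w3c.png

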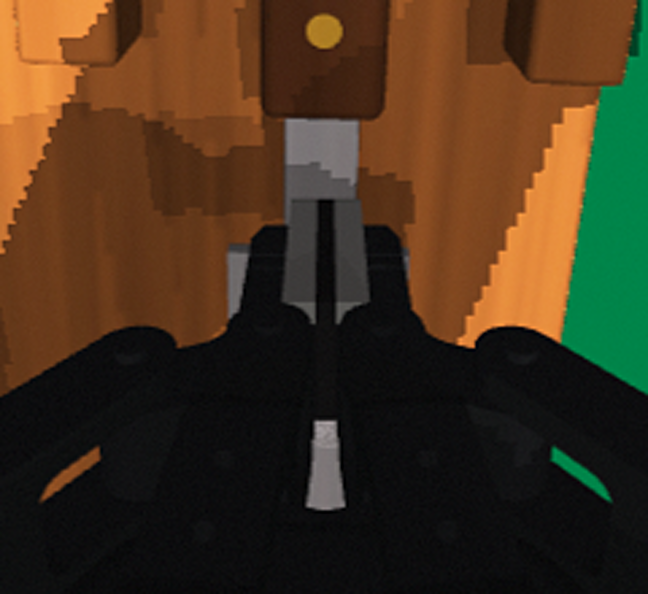

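View pics/s3c.png

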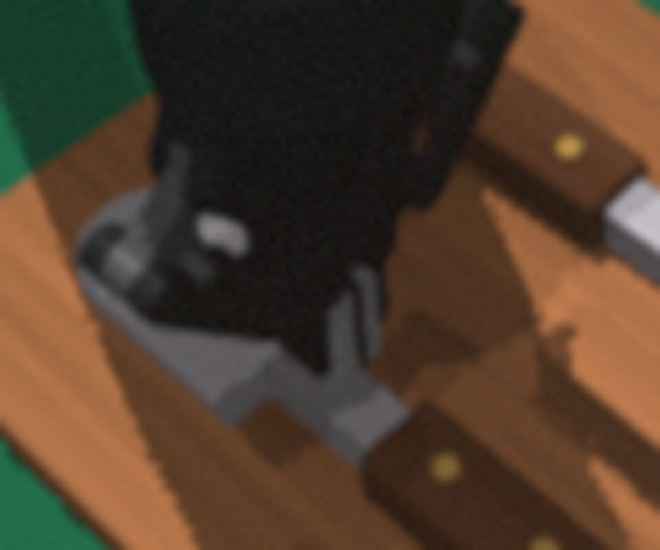

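The closed tips sit on top of or just above the neck, so they reach less far than I assumed. I touch down gently on the neck (top at 28 mm) to calibrate the tip height.

apply_moves:
  steps:
    - [0, 0, 0, -0.15, 0]
    - [0, 0, 0, 0, 0]

```text
clock: 3.05
tcp_pos: [0.5067, -0.2518, 0.0348]
orientation: [[-0.0, -0.043, -0.999], [0.0, -0.999, 0.043], [-1.0, -0.0, 0.0]]
ft_force: [-0.6, -0.0, -0.1]
finger_gap: 0.0002
```

```bash
python3 - <<'E'
from h import *
f=load('w3'); g=load('s3')
for z in [.0366,.0276,.0146]:
  for dy in(-.011,0,.011): print(z,dy,proj(f,[.5068+dy,-.2519,z]).round(1),proj(g,[.5068+dy,-.2519,z]).round(1))
for p in [(.519+.005,-.2515-.001,.028),(.486,-.25,.028),(.519,-.251,.012)]: print(proj(f,p),proj(g,p))
print(-f['R'].T@f['t'])
E
```

```text
0.0366 -0.011 [279.5 277.2] [214.4 332.4]
0.0366 0 [278.7 260.1] [219.9 336.4]
0.0366 0.011 [277.8 242.3] [225.5 340.6]
0.0276 -0.011 [279.5 269.2] [214.8 336. ]
0.0276 0 [278.7 252.8] [220.3 340.1]
0.0276 0.011 [277.9 235.7] [225.9 344.2]
0.0146 -0.011 [279.6 258.9] [215.4 341.2]
0.0146 0 [278.8 243.4] [220.8 345.3]
0.0146 0.011 [278.  227.2] [226.3 349.4]
[278.39184497 225.97288494] [228.7336914  346.69220531]
[277.15757816 283.79354577] [210.9157234  331.43466933]
[276.48322463 223.9426581 ] [227.44540635 350.42963503]
[ 0.58816625 -0.25616037  0.1878545 ]
```

The projections put the shut tips at z of about 0.04, far higher than TCP - 22 mm, and they are certainly above the neck top at 0.028. I open, drop 12 mm (still at least 4 mm clear of the plate) and close again.

apply_moves:
  steps:
    - [4.5, 0, 0, 0, 0]
    - [4.5, 0, 0, 0, 0]
    - [4.5, 0, 0, 0, 0]
    - [4.5, 0, 0, -0.6, 0]
    - [4.5, 0, 0, -0.6, 0]

```text
clock: 3.55
tcp_pos: [0.5068, -0.2519, 0.0226]
orientation: [[0.0, -0.043, -0.999], [-0.0, -0.999, 0.043], [-1.0, 0.0, -0.0]]
ft_force: [0.5, -0.9, -0.2]
finger_gap: 0.045
```

apply_moves:
  steps:
    - [0, 0, 0, 0, 0]
    - [0, 0, 0, 0, 0]
    - [0, 0, 0, 0, 0]
    - [0, 0, 0, 0, 0]
    - [0, 0, 0, 0, 0]

```text
clock: 4.05
tcp_pos: [0.5069, -0.252, 0.0233]
orientation: [[0.0, -0.043, -0.999], [-0.0, -0.999, 0.043], [-1.0, 0.0, -0.0]]
ft_force: [0.4, 1.0, 0.4]
finger_gap: 0.0001
```

```bash
python3 - <<'E'
from h import *
f=save('wrist','w4')
a=cv2.resize(f['image'][180:400,160:400],None,fx=1.66,fy=1.66,interpolation=2)
f=save('scene','s4')
b=cv2.resize(f['image'][270:370,160:280],None,fx=3.3,fy=3.65,interpolation=2)
cv2.imwrite('pics/c4.png',cv2.cvtColor(np.hstack([a,b]),cv2.COLOR_RGB2BGR)); print(a.shape,b.shape)
E
```

```text
(365, 398, 3) (365, 396, 3)
```

View pics/c4.png

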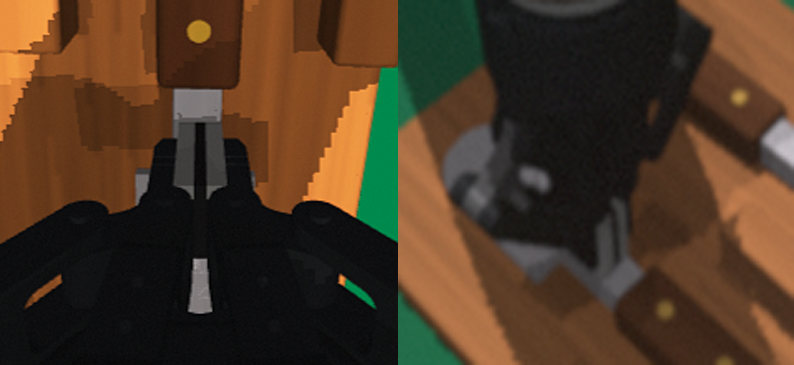

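The shut tips are still above the neck, with no contact force. I repeat with another 10 mm (tips still at least 18 mm up, plate at 12 mm).

apply_moves:
  steps:
    - [4.5, 0, 0, 0, 0]
    - [4.5, 0, 0, 0, 0]
    - [4.5, 0, 0, 0, 0]
    - [4.5, 0, 0, -0.5, 0]
    - [4.5, 0, 0, -0.5, 0]

```text
clock: 4.65
tcp_pos: [0.5068, -0.2519, 0.0127]
orientation: [[0.0, -0.043, -0.999], [-0.0, -0.999, 0.043], [-1.0, 0.0, -0.0]]
ft_force: [-1.3, 0.3, -0.2]
finger_gap: 0.045
```

apply_moves:
  steps:
    - [0, 0, 0, 0, 0]
    - [0, 0, 0, 0, 0]
    - [0, 0, 0, 0, 0]
    - [0, 0, 0, 0, 0]
    - [0, 0, 0, 0, 0]

```text
clock: 5.15
tcp_pos: [0.5068, -0.2519, 0.013]
orientation: [[-0.0, -0.043, -0.999], [0.0, -0.999, 0.043], [-1.0, -0.0, 0.0]]
ft_force: [0.0, 0.8, -0.4]
finger_gap: 0.014
```

Now the jaws stop at 14 mm on the neck, but with only a shallow bite. I open, go 5 mm deeper and regrip.

apply_moves:
  steps:
    - [4.5, 0, 0, 0, 0]
    - [4.5, 0, 0, 0, 0]
    - [4.5, 0, 0, 0, 0]
    - [4.5, 0, 0, -0.5, 0]
    - [4.5, 0, 0, 0, 0]

```text
clock: 5.65
tcp_pos: [0.5064, -0.2517, 0.0073]
orientation: [[-0.001, -0.043, -0.999], [0.0, -0.999, 0.043], [-1.0, -0.0, 0.001]]
ft_force: [-0.5, 0.3, 0.3]
finger_gap: 0.045
```

apply_moves:
  steps:
    - [0, 0, 0, 0, 0]
    - [0, 0, 0, 0, 0]
    - [0, 0, 0, 0, 0]
    - [0, 0, 0, 0, 0]

```text
clock: 6.05
tcp_pos: [0.5069, -0.252, 0.0083]
orientation: [[0.0, -0.043, -0.999], [-0.0, -0.999, 0.043], [-1.0, 0.0, -0.0]]
ft_force: [-0.0, 0.3, 2.7]
finger_gap: 0.0142
```

```bash
python3 - <<'E'
from h import *
f=save('wrist','w5')
a=cv2.resize(f['image'][180:400,160:400],None,fx=1.66,fy=1.66,interpolation=2)
f=save('scene','s5')
b=cv2.resize(f['image'][270:370,160:280],None,fx=3.3,fy=3.65,interpolation=2)
cv2.imwrite('pics/c5.png',cv2.cvtColor(np.hstack([a,b]),cv2.COLOR_RGB2BGR))
E
```

```text
(no output)
```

View pics/c5.png

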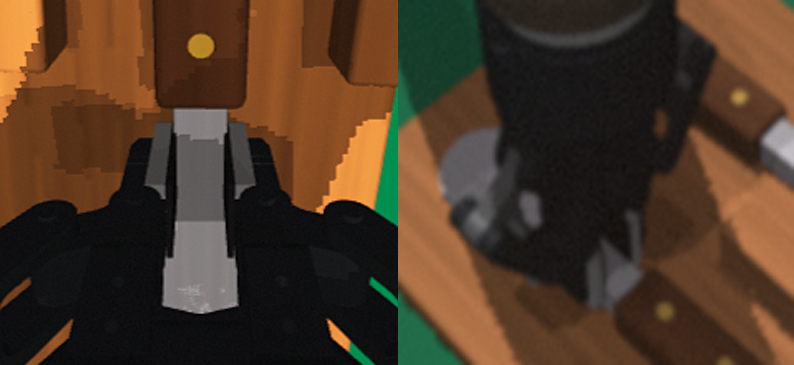

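The pads hold the neck on both sides at an opening of 14.2 mm. I lift a little and check.

apply_moves:
  steps:
    - [0, 0, 0, 0.5, 0]
    - [0, 0, 0, 1, 0]
    - [0, 0, 0, 1.5, 0]
    - [0, 0, 0, 2, 0]
    - [0, 0, 0, 0, 0]
  newtons: 80

```text
clock: 6.65
tcp_pos: [0.5084, -0.2527, 0.0618]
orientation: [[0.005, -0.043, -0.999], [-0.002, -0.999, 0.043], [-1.0, 0.002, -0.005]]
ft_force: [0.5, -0.4, -0.8]
finger_gap: 0.0136
```

```bash
python3 - <<'E'
from h import *
f=save('wrist','w6')
a=cv2.resize(f['image'][180:400,160:400],None,fx=1.66,fy=1.66,interpolation=2)
f=save('scene','s6')
b=cv2.resize(f['image'][250:400,140:320],None,fx=2.2,fy=2.434,interpolation=2)
cv2.imwrite('pics/c6.png',cv2.cvtColor(np.hstack([a,b]),cv2.COLOR_RGB2BGR))
E
```

```text
(no output)
```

View pics/c6.png

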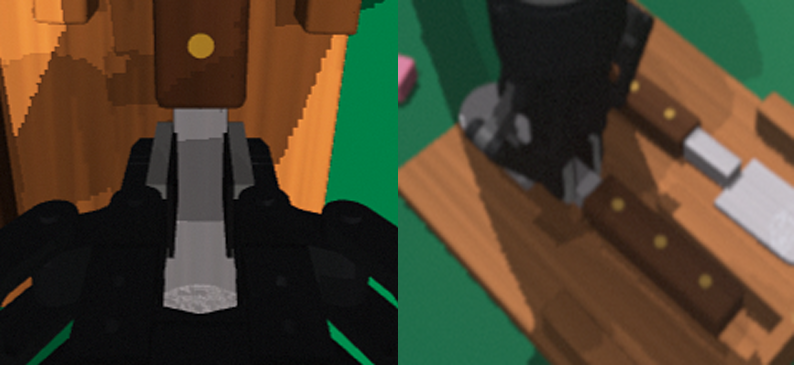

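View pics/w6.png

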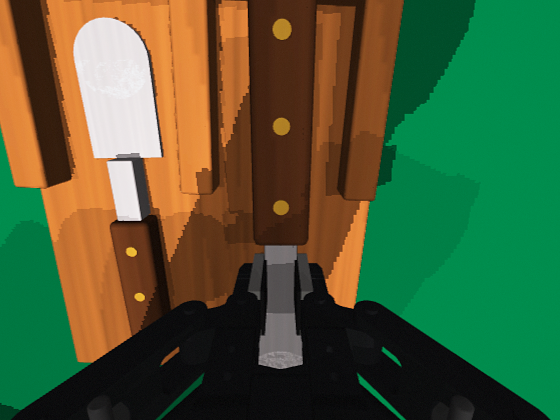

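The knife is lifted and level in the jaws (neck at wrist (281,300)), and its underside is about 65 mm up. I carry it to the board centre while turning it +88°.

apply_moves:
  steps:
    - [0, 0, 0, 2, 0]
    - [0, 0, 1, 2, 0]
    - [0, 0.3, 2, 0, 4]
    - [0, 0.3, 3, 0, 6]
    - [0, 0.3, 3, 0, 7]

```text
clock: 7.25
tcp_pos: [0.5153, -0.1611, 0.097]
orientation: [[-0.001, 0.254, -0.967], [0.0, -0.967, -0.254], [-1.0, -0.001, 0.001]]
ft_force: [0.3, 0.0, -1.6]
finger_gap: 0.0134
```

apply_moves:
  steps:
    - [0, 0.3, 3.2, 0, 7]
    - [0, 0.3, 3.2, 0, 7]
    - [0, 0.3, 3.2, 0, 7]
    - [0, 0.3, 3.2, 0, 7]
    - [0, 0.3, 3.2, 0, 7]

```text
clock: 7.75
tcp_pos: [0.5302, -0.0006, 0.097]
orientation: [[-0.001, 0.764, -0.645], [-0.0, -0.645, -0.764], [-1.0, -0.001, 0.001]]
ft_force: [0.7, 0.3, -0.7]
finger_gap: 0.0135
```

apply_moves:
  steps:
    - [0, 0.3, 3.2, 0, 7]
    - [0, 0.3, 3.2, 0, 7]
    - [0, 0.3, 3.2, 0, 7]
    - [0, 0.3, 3.2, 0, 7]
    - [0, 0.1, 2, 0, 6]

```text
clock: 8.25
tcp_pos: [0.5433, 0.1481, 0.0968]
orientation: [[-0.001, 0.994, -0.107], [-0.0, -0.107, -0.994], [-1.0, -0.001, 0.0]]
ft_force: [0.2, -0.4, -1.9]
finger_gap: 0.0134
```

apply_moves:
  steps:
    - [0, 0, 1.3, 0, 2]
    - [0, 0, 0, 0, 0]
    - [0, 0, 0, 0, 0]

```text
clock: 8.55
tcp_pos: [0.5435, 0.1586, 0.0976]
orientation: [[-0.001, 0.997, -0.08], [-0.001, -0.08, -0.997], [-1.0, -0.001, 0.001]]
ft_force: [0.5, -0.7, -1.8]
finger_gap: 0.0136
```

```bash
python3 - <<'E'
from h import *
save('wrist','w7');save('scene','s7')
E
```

```text
(no output)
```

View pics/s7.png

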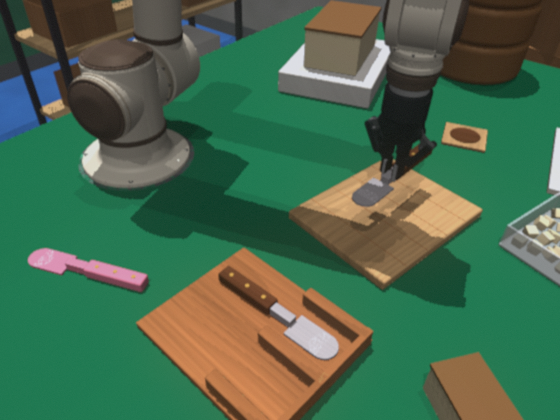

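View pics/w7.png

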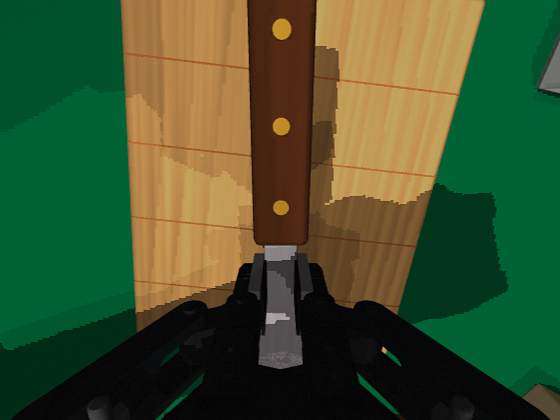

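The knife hangs over the board's middle, pointing towards the rack side (blade at scene (372,192)). The underside is 3.7 mm above the TCP reading, so the board's surface corresponds to a TCP z of 0.016. I lower it.

apply_moves:
  steps:
    - [0, 0, 0, -2.5, 0]
    - [0, 0, 0, -2.5, 0]
    - [0, 0, 0, -1.5, 0]
    - [0, 0, 0, -1, 0]
    - [0, 0, 0, 0, 0]

```text
clock: 9.15
tcp_pos: [0.5432, 0.1585, 0.022]
orientation: [[-0.002, 0.997, -0.079], [-0.001, -0.079, -0.997], [-1.0, -0.002, 0.001]]
ft_force: [-1.1, 0.8, -0.8]
finger_gap: 0.0135
```

apply_moves:
  steps:
    - [0, 0, 0, -0.3, 0]
    - [0, 0, 0, -0.2, 0]
    - [0, 0, 0, 0, 0]

```text
clock: 9.45
tcp_pos: [0.5441, 0.1592, 0.0185]
orientation: [[0.001, 0.997, -0.078], [0.0, -0.078, -0.997], [-1.0, 0.001, -0.0]]
ft_force: [-0.4, 0.3, -1.1]
finger_gap: 0.0135
```

apply_moves:
  steps:
    - [0, 0, 0, -0.1, 0]
    - [0, 0, 0, -0.05, 0]
    - [0, 0, 0, 0, 0]

```text
clock: 9.75
tcp_pos: [0.5438, 0.1592, 0.0166]
orientation: [[0.0, 0.997, -0.078], [0.0, -0.078, -0.997], [-1.0, 0.0, -0.0]]
ft_force: [-0.8, 0.1, -1.9]
finger_gap: 0.0139
```

apply_moves:
  steps:
    - [0, 0, 0, -0.1, 0]
    - [0, 0, 0, 0, 0]

```text
clock: 9.95
tcp_pos: [0.5439, 0.1592, 0.0164]
orientation: [[0.001, 0.997, -0.078], [0.0, -0.078, -0.997], [-1.0, 0.001, -0.0]]
ft_force: [-2.7, -1.1, 4.4]
finger_gap: 0.0137
```

Contact with the board shows as +4.4 N upward, so I release.

apply_moves:
  steps:
    - [4.5, 0, 0, 0, 0]
    - [4.5, 0, 0, 0, 0]
    - [4.5, 0, 0, 0, 0]
    - [4.5, 0, 0, 0, 0]
    - [4.5, 0, 0, 0, 0]

```text
clock: 10.45
tcp_pos: [0.5438, 0.1591, 0.0155]
orientation: [[-0.0, 0.997, -0.078], [-0.0, -0.078, -0.997], [-1.0, -0.0, 0.0]]
ft_force: [-0.4, -0.1, -0.6]
finger_gap: 0.0451
```

apply_moves:
  steps:
    - [4.5, 0, 0, 2, 0]
    - [4.5, 0, 0, 4, 0]
    - [4.5, 0, 0, 4, 0]
    - [4.5, 0, 0, 0, 0]
    - [4.5, 0, 0, 0, 0]

```text
clock: 10.95
tcp_pos: [0.5444, 0.1593, 0.1165]
orientation: [[0.002, 0.997, -0.078], [0.001, -0.078, -0.997], [-1.0, 0.002, -0.001]]
ft_force: [0.4, 0.3, -1.2]
finger_gap: 0.045
```

```bash
python3 - <<'E'
from h import *
save('wrist','w8');save('top','t8');f=save('scene','s8')
cv2.imwrite('pics/s8c.png',cv2.cvtColor(cv2.resize(f['image'][130:290,270:500],None,fx=3.3,fy=3.3,interpolation=2),cv2.COLOR_RGB2BGR))
E
```

```text
(no output)
```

View pics/w8.png

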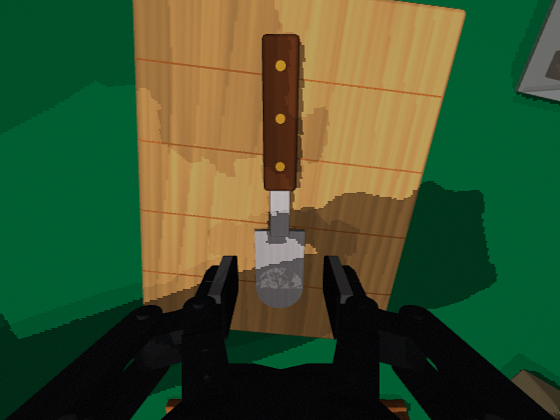

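View pics/s8c.png

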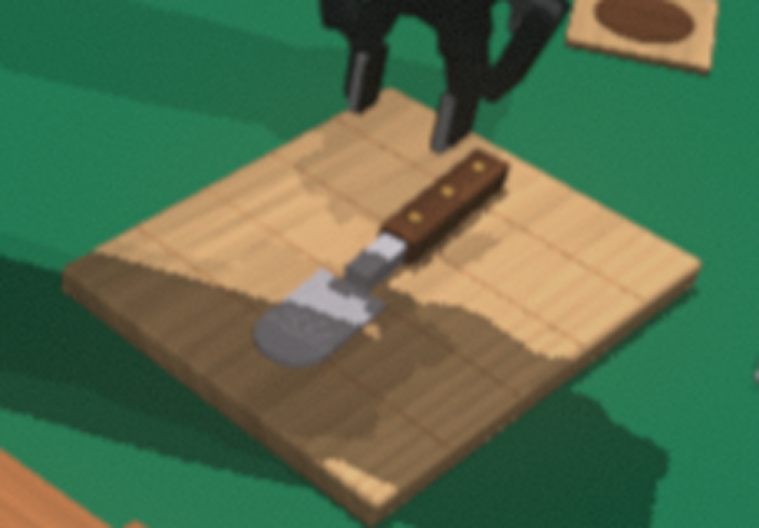

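View pics/t8.png

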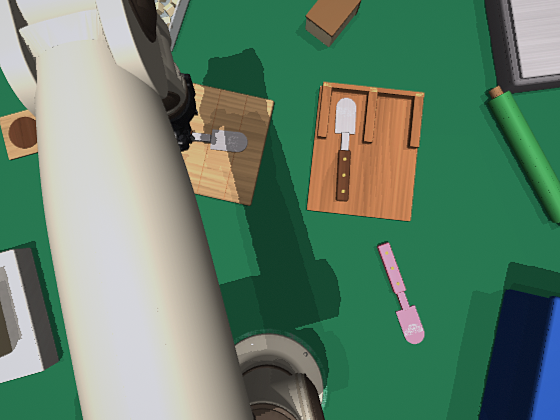

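The knife lies flat on the board, released: blade tip at wrist (279,307), handle end at (281,35). The spare is unmoved at top (345,150). I measure the knife's pose for the fresh grip.

```bash
python3 - <<'E'
from h import *
f=load('w8')
t=ray(f,279.5,307,.024); e=ray(f,281,35,.04); n=ray(f,280,190,.04)
m=(t+e)/2; v=(t-e)[:2]; print(t,e,n,np.linalg.norm(v),'mid',m,np.degrees(np.arctan2(v[1],v[0])))
f=load('t8')
print(ray(f,247,141,.024))
E
```

```text
[0.53566634 0.0587697  0.024     ] [0.55478117 0.28575266 0.04      ] [0.54564116 0.17886824 0.04      ] 0.22778639346232857 mid [0.54522376 0.17226118 0.032     ] -94.81367104098385
[0.53770172 0.06014211 0.024     ]
```

The pose is origin (0.545, 0.172), yaw -94.8°, length 228 mm, consistent with the move. I take the fresh grip on the handle 20 mm behind the origin, at (0.547, 0.192).

apply_moves:
  steps:
    - [4.5, 0.2, 1.6, -1, 0]
    - [4.5, 0.1, 1.7, -2, 0]
    - [4.5, 0, 0, -3, 0]
    - [4.5, 0, 0, -2, 0]
    - [4.5, 0, 0, 0, 0]

```text
clock: 11.6
tcp_pos: [0.5442, 0.1921, 0.0309]
orientation: [[-0.007, 0.997, -0.077], [-0.002, -0.077, -0.997], [-1.0, -0.006, 0.003]]
ft_force: [-0.0, -0.1, -0.7]
finger_gap: 0.0451
```

apply_moves:
  steps:
    - [4.5, 0, 0, -1, 0]
    - [4.5, 0, 0, -1, 0]
    - [4.5, 0, 0, 0, 0]

```text
clock: 11.9
tcp_pos: [0.5463, 0.192, 0.0145]
orientation: [[-0.001, 0.997, -0.078], [-0.0, -0.078, -0.997], [-1.0, -0.001, 0.0]]
ft_force: [0.1, -0.9, -0.1]
finger_gap: 0.045
```

apply_moves:
  steps:
    - [0, 0, 0, 0, 0]
    - [0, 0, 0, 0, 0]
    - [0, 0, 0, 0, 0]
    - [0, 0, 0, 0, 0]

```text
clock: 12.3
tcp_pos: [0.5473, 0.1922, 0.0165]
orientation: [[0.001, 0.997, -0.078], [0.0, -0.078, -0.997], [-1.0, 0.001, -0.001]]
ft_force: [-0.7, -0.4, 6.0]
finger_gap: 0.0235
```

Gripped at 23.5 mm. I lift 8 cm, then carry back to the rack with the +90° turn.

apply_moves:
  steps:
    - [0, 0, 0, 0.5, 0]
    - [0, 0, 0, 1.5, 0]
    - [0, 0, 0, 3, 0]
    - [0, 0, 0, 3, 0]
    - [0, 0, 0, 0, 0]

```text
clock: 12.8
tcp_pos: [0.5488, 0.1928, 0.1011]
orientation: [[0.007, 0.997, -0.078], [0.002, -0.078, -0.997], [-1.0, 0.006, -0.003]]
ft_force: [-0.0, 0.5, -2.1]
finger_gap: 0.0239
```

```bash
python3 - <<'E'
from h import *
save('wrist','w9');
E
```

View pics/w9.png

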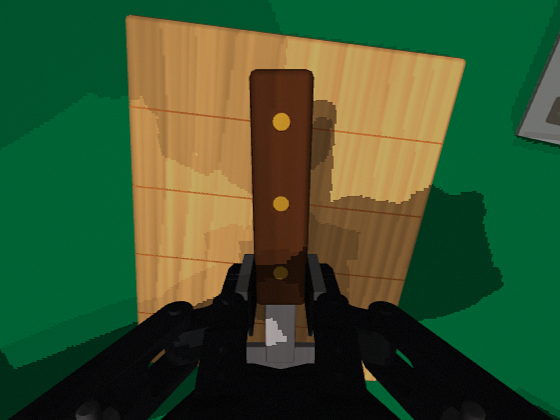

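The handle is held straight between the pads at (281,270) and has lifted off. I carry it over.

apply_moves:
  steps:
    - [0, -0.3, -2, 0, 5]
    - [0, -0.3, -3, 0, 7]
    - [0, -0.3, -3.2, 0, 7]
    - [0, -0.3, -3.2, 0, 7]
    - [0, -0.3, -3.2, 0, 7]

```text
clock: 13.35
tcp_pos: [0.5309, 0.0449, 0.0947]
orientation: [[-0.002, 0.876, 0.482], [-0.0, 0.482, -0.876], [-1.0, -0.001, -0.001]]
ft_force: [1.0, -0.3, -1.8]
finger_gap: 0.0239
```

apply_moves:
  steps:
    - [0, -0.4, -3.2, 0, 7]
    - [0, -0.4, -3.2, 0, 7]
    - [0, -0.4, -3.2, 0, 7]
    - [0, -0.4, -3.2, 0, 7]
    - [0, -0.4, -3.2, 0, 7]

```text
clock: 13.85
tcp_pos: [0.5109, -0.115, 0.0948]
orientation: [[-0.001, 0.441, 0.897], [0.0, 0.897, -0.441], [-1.0, -0.0, -0.001]]
ft_force: [0.5, 0.0, -1.5]
finger_gap: 0.024
```

apply_moves:
  steps:
    - [0, -0.4, -3.2, 0, 7]
    - [0, -0.4, -3.2, 0, 7]
    - [0, -0.4, -3, 0, 6]
    - [0, -0.3, -3, 0, 2]
    - [0, 0, -1, 0, 0]

```text
clock: 14.35
tcp_pos: [0.4957, -0.25, 0.0946]
orientation: [[-0.002, 0.079, 0.997], [0.0, 0.997, -0.079], [-1.0, 0.0, -0.002]]
ft_force: [-0.7, 0.1, -1.4]
finger_gap: 0.0243
```

apply_moves:
  steps:
    - [0, 0, 0, 0, 0]
    - [0, 0, 0, 0, 0]

```text
clock: 14.55
tcp_pos: [0.4965, -0.2472, 0.0951]
orientation: [[-0.001, 0.079, 0.997], [0.001, 0.997, -0.079], [-1.0, 0.001, -0.001]]
ft_force: [-0.3, 0.2, -1.3]
finger_gap: 0.024
```

```bash
python3 - <<'E'
from h import *
save('wrist','w10');save('top','t10');save('scene','s10')
from rig import observe
s=observe();print(s['joint_positions'],np.degrees(np.arctan2(s['orientation'][1][1],s['orientation'][0][1])))
E
```

```text
[-4.61041139e-01  8.77805081e-02 -6.78737847e-02  1.41534262e+00
  1.97591770e-04 -3.83909426e-01] 85.58067637392006
```

View pics/t10.png

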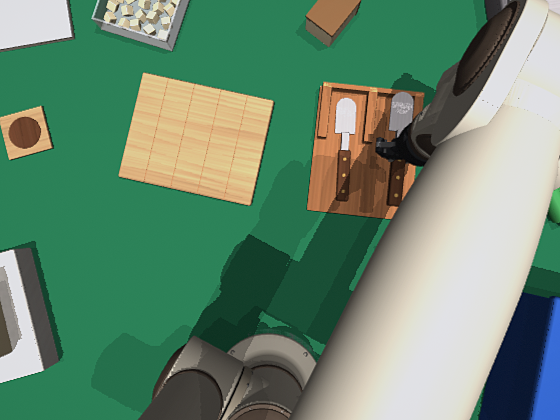

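View pics/s10.png

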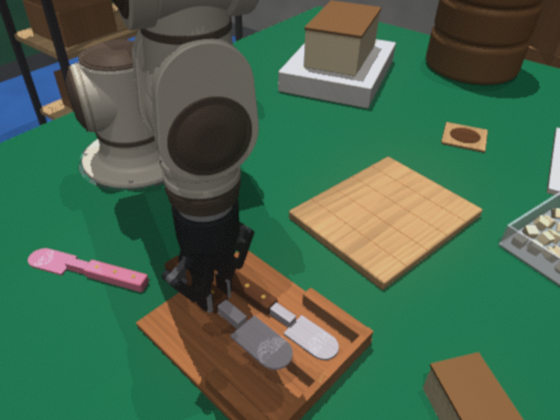

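View pics/w10.png

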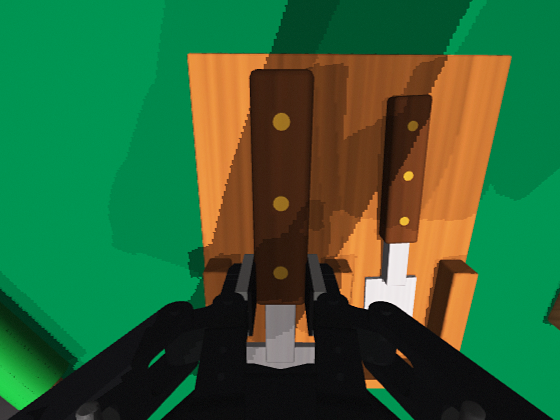

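The knife is over its pocket, blade towards the back (tip at top (402,92)). I check tip and handle end by rays before lowering.

```bash
python3 - <<'E'
from h import *
f=load('t10'); w=load('w10')
t=ray(f,402,91.5,.103)[:2]; e=ray(w,281.5,70,.119)[:2]
o=np.array([.5206,-.2001]);y=np.radians(-4.88)
R=np.array([[np.cos(y),np.sin(y)],[-np.sin(y),np.cos(y)]])
print(t,e,np.linalg.norm(t-e),np.degrees(np.arctan2(*(t-e)[::-1])),'rack tip',R@(t-o),'end',R@(e-o))
E
```

```text
[ 0.628315   -0.25434016] [ 0.40101752 -0.23997215] 0.22775114784701428 -3.616989635564292 rack tip [ 0.11193871 -0.04488032] end [-0.11575711 -0.04990039]
```

Tip at rack (112, -45) mm, handle end at (-116, -50) mm, length 228 mm: it fits. I nudge +2 mm in x and -2 mm in y, and lower.

apply_moves:
  steps:
    - [0, 0.2, -0.2, -2, -0.5]
    - [0, 0, 0, -2.5, -0.5]
    - [0, 0, 0, -2, 0]
    - [0, 0, 0, -1, 0]
    - [0, 0, 0, 0, 0]

```text
clock: 15.2
tcp_pos: [0.4981, -0.2489, 0.0193]
orientation: [[-0.002, 0.095, 0.996], [0.001, 0.996, -0.095], [-1.0, 0.001, -0.002]]
ft_force: [0.1, -0.4, -1.7]
finger_gap: 0.0238
```

apply_moves:
  steps:
    - [0, 0, 0, -0.4, 0]
    - [0, 0, 0, -0.3, 0]
    - [0, 0, 0, 0, 0]

```text
clock: 15.5
tcp_pos: [0.499, -0.25, 0.0139]
orientation: [[0.001, 0.095, 0.995], [-0.0, 0.995, -0.095], [-1.0, -0.0, 0.001]]
ft_force: [-0.1, -0.4, -2.6]
finger_gap: 0.0238
```

apply_moves:
  steps:
    - [0, 0, 0, -0.2, 0]
    - [0, 0, 0, -0.15, 0]
    - [0, 0, 0, 0, 0]
    - [0, 0, 0, 0, 0]

```text
clock: 15.9
tcp_pos: [0.4988, -0.2499, 0.0101]
orientation: [[0.0, 0.096, 0.995], [0.0, 0.995, -0.096], [-1.0, 0.0, 0.0]]
ft_force: [0.2, 0.3, -1.7]
finger_gap: 0.0239
```

apply_moves:
  steps:
    - [0, 0, 0, -0.1, 0]
    - [0, 0, 0, 0, 0]

```text
clock: 16.1
tcp_pos: [0.4987, -0.2499, 0.009]
orientation: [[-0.0, 0.095, 0.995], [0.0, 0.995, -0.095], [-1.0, 0.0, -0.0]]
ft_force: [0.4, 0.7, -1.7]
finger_gap: 0.0239
```

apply_moves:
  steps:
    - [0, 0, 0, -0.1, 0]
    - [0, 0, 0, 0, 0]

```text
clock: 16.3
tcp_pos: [0.4988, -0.2499, 0.0085]
orientation: [[0.0, 0.095, 0.995], [-0.0, 0.995, -0.095], [-1.0, -0.0, 0.0]]
ft_force: [-1.2, 0.2, 2.2]
finger_gap: 0.0243
```

Contact with the plate (force from -1.7 to +2.2 N). I release and rise.

apply_moves:
  steps:
    - [4.5, 0, 0, 0, 0]
    - [4.5, 0, 0, 0, 0]
    - [4.5, 0, 0, 0, 0]
    - [4.5, 0, 0, 0, 0]
    - [4.5, 0, 0, 0, 0]

```text
clock: 16.8
tcp_pos: [0.4988, -0.2499, 0.008]
orientation: [[-0.0, 0.095, 0.995], [0.0, 0.995, -0.095], [-1.0, 0.0, -0.0]]
ft_force: [-0.3, -0.2, 0.2]
finger_gap: 0.0443
```

apply_moves:
  steps:
    - [4.5, 0, 0, 2, 0]
    - [4.5, 0, 0, 4, 0]
    - [4.5, 0, 0, 4, 0]
    - [4.5, 0, 0, 4, 0]
    - [4.5, 0, 0, 0, 0]

```text
clock: 17.3
tcp_pos: [0.5008, -0.2509, 0.1541]
orientation: [[0.008, 0.095, 0.995], [-0.004, 0.995, -0.095], [-1.0, -0.003, 0.008]]
ft_force: [1.0, -0.1, -0.1]
finger_gap: 0.0453
```

apply_moves:
  steps:
    - [4.5, -3, -3, 2, 0]
    - [4.5, -3, -3, 2, 0]
    - [4.5, -3, -3, 2, 0]
    - [4.5, -3, -3, 0, 0]
    - [4.5, -3, -3, 0, 0]

```text
clock: 17.8
tcp_pos: [0.3476, -0.4011, 0.2083]
orientation: [[0.001, 0.095, 0.995], [-0.001, 0.995, -0.095], [-1.0, -0.001, 0.001]]
ft_force: [1.1, -0.2, -0.5]
finger_gap: 0.0452
```

apply_moves:
  steps:
    - [4.5, -3, -3, 0, 0]
    - [4.5, -3, -3, 0, 0]
    - [4.5, 0, 0, 0, 0]
    - [4.5, 0, 0, 0, 0]

```text
clock: 18.2
tcp_pos: [0.288, -0.4603, 0.2074]
orientation: [[-0.0, 0.098, 0.995], [0.001, 0.995, -0.098], [-1.0, 0.001, -0.0]]
ft_force: [-0.0, 0.3, 0.3]
finger_gap: 0.0452
```

```bash
python3 - <<'E'
from h import *
f=save('top','t11');save('scene','s11')
c=f['image'][70:230,290:440]; cv2.imwrite('pics/t11c.png',cv2.cvtColor(cv2.resize(c,None,fx=3.7,fy=3.7,interpolation=cv2.INTER_CUBIC),cv2.COLOR_RGB2BGR))
E
```

```text
(no output)
```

View pics/t11c.png

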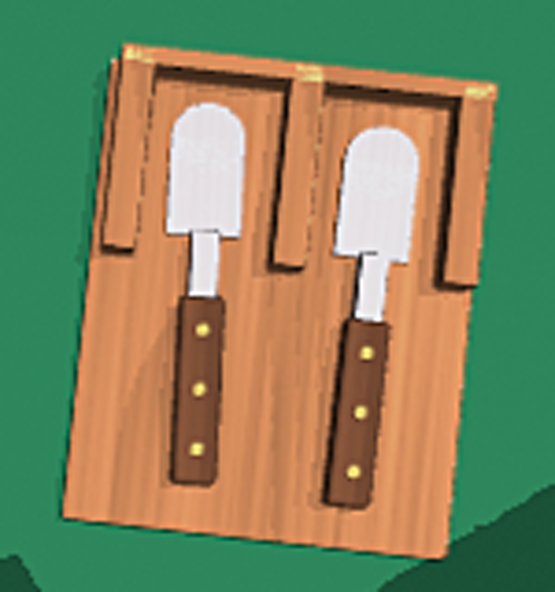

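View pics/s11.png

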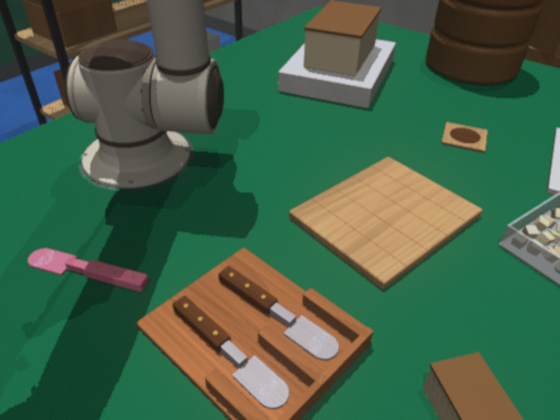

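The knife lies with its whole blade in the pocket (tip at crop (383,127)) and its handle out (end at (347,507)). The spare is unchanged. One numeric check, then I hand in.

```bash
python3 - <<'E'
from h import *
f=load('t11')
C=lambda x,y,z: ray(f,290+x/3.7-.36,70+y/3.7-.36,z)[:2]
t=C(383,127,.016);e=C(347,507,.032)
o=np.array([.5206,-.2001]);y=np.radians(-4.88)
R=np.array([[np.cos(y),np.sin(y)],[-np.sin(y),np.cos(y)]])
v=R@(t-e)
print('tip',R@(t-o),'mid',R@((t+e)/2-o),np.linalg.norm(v),np.degrees(np.arctan2(v[1],v[0])))
from rig import manip
if .09<(R@(t-o))[0]<.13: print(manip.close_job())
E
```

```text
tip [ 0.11422923 -0.05104544] mid [-0.00096627 -0.04961542] 0.23040875372767272 -0.711223704472434
the job is handed in; nothing more can be done
None
```

The knife is back in its pocket the right way round, and I handed the job in at about 18 s; no verdict was reported. I lifted it out by the neck, laid it flat on the board and let go. Then I took a fresh grip on the handle, put it back in the pocket blade first and let go.

**Last checks:**
- **Knife:** the top camera put the tip at rack (114, -51) mm and the origin at (-1, -50) mm. It is 0.7° off straight, the measured length is 230 mm as it should be, and the whole blade is in the pocket.
- **Contact:** lying flat is judged from the pictures and from the contact force when I set it down on the board and on the plate. The arm had moved well clear before I handed in.
- **Other knife:** it looks unmoved in the top view.

**What disagreed:**
- **Failed grips:** the first two attempts shut on nothing above the neck, and the third bit only shallowly. The fingertips appeared at least 5 mm behind the reported TCP height, not 22 mm ahead of it. I found the right grip height by stepping down in bounded steps.
- **Jaw opening:** it read about 2 mm too small, 14 mm on the 16 mm neck and 24 mm on the 26 mm handle.

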